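# Open the squeeze-and-turn solvent jar

### The arm

A 7-joint arm with a two-finger parallel gripper is mounted at the origin on the work surface. World frame = base frame: x ahead of the robot, y to its left, z up, the work surface at z = 0. Lengths are in m, angles in degrees, forces in N, time in s.
With the tool pointing down it reaches from about 0.425 to 0.875 m from the base axis. Payload 4.7 kg.
Tool frame: the origin (TCP) lies at the very end of the fingers, on their centre line; the grasp point (between the pads) lies 19 mm behind it; z points along the fingers, y is the line along which they close (so a half turn about z gives the same grasp; the last joint's range is limited). The gripper opens to 87 mm and grips with 3 to 60 N. Pads are 19 mm wide; open, the fingers measure 117 mm over their backs; the gripper's body (75 mm by 190 mm) begins 51 mm behind the grasp point.
Start: joints at [75.636, 18.392, -4.016, 83.108, 1.295, 78.541, -3.26], TCP at [0.17, -0.627, 0.223] pointing down, gripper open.
Joint ranges: [-163.93, 163.93], [-17.29, 119.83], [-79.2, 71.16], [3.27, 140.29], [-89.18, 269.18], [5.43, 117.66], [-154.24, 154.24]. Speed limits (degrees/s): [147.25, 147.25, 180, 180, 180, 180, 180].

### API

Orientations are given as [roll, pitch, yaw] about the fixed x, y, z axes, in that order (R = Rz(yaw) Ry(pitch) Rx(roll)).
In Python, from cell import get_obs, read_camera, sign_off, silhouettes gives the robot as it stands.
- The arm moves only by the tool play_rows, never from a script. Its argument "steps" is a list that holds one entry, the list of rows, each a list of 7 numbers: the shift along the tool's x, y, z in m, then the turn, a rotation vector about the tool's x, y, z in rad, then the finger opening in m, from 0 to 0.087. A call has 1 to 12 rows; each row shifts and turns the commanded pose from where the row before left it, along the tool's axes as they then stand; what a row does not reach is not made up. A row lasts 1/10 s, in which the tool goes at most 50 mm and 8.59 degrees, less where a joint would pass 70% of its speed; a pose out of reach is approached as far as the arm can. A call is refused whole if a number of a shift passes 0.05 or a number of a turn 0.15, either way. A call with a gripper value outside its range is refused whole. The fingers move at their own pace and stop on an object; "force" is the grip in N (left out, the last holds). Time passes only in rows, so rows that do not move let the fingers close. It gives the time, the measured TCP pose, the force, the opening and the grip force at its end, in the units of the state.
- get_obs(): the state, without advancing time (a new reading comes with each control period).
- read_camera(name): name is "scene" or "top" or "wrist"; returns a dict with "frame" (384x512x3 uint8, red, green, blue), "intrinsics" (3x3 intrinsics, pixels), "view" (4x4, takes a point from world to camera coordinates). Camera axes: x right, y up, looking along -z (the intrinsics and any distortion apply to the point x, -y, -z); pixel columns grow to the right and rows downward; lengths in m; the calibration is good to about 2 mm. The wrist camera is an equidistant fisheye: a pixel r from the principal point sees the ray r / f radians off the axis. A picture is of the moment at which its call begins. There is no depth.
- sign_off(): hands the job in; it is judged then, once.
Trained networks look in the newest picture that a camera, given by its name, has taken for a name from the list of things; names that differ only in an ending like _2 or _b are one class to them, and where a whole thing is asked for, a point or a joint stands for the part that bears it (a point fixed in the world has none). Each returns a list of dicts, best first, with "p" (0 to 1); they miss things now and then, are a little off and sometimes report something else, mostly with a low value. They report only what shows in the picture. A call takes as long as a camera call.
- silhouettes(camera, name): "pixels" (384x512 bool, what is visible of it) and "extent" ([left, top, right, bottom] in pixels, round what is visible of it).
The state is a dict: "time_s": time; "qpos": joint angles; "joint_velocities": joint speeds; "effort": joint torques, N m; "tool_pos": TCP position; "tool_rot": TCP orientation; "force": force on the tool from outside, world axes, zero at the start; "wrist_torque": the same for the moment, N m; "grip_width": finger opening in m; "grasp_force": force on a finger pad.
Only numpy, scipy, OpenCV 4.12 (cv2) and the standard library are available. Lean on these libraries where they do the work, as an engineer would, in place of code of your own. Each camera call takes 0.05 s, during which the arm holds its last target. There are 200 camera calls.

### The job

Open the amber solvent jar clamped in the bench holder: squeeze the two blue side tabs of its white safety cap and, keeping them squeezed, turn the cap anticlockwise until it comes free of the neck, then lift it off and set it down gently, upright, in the steel drip tray. How far the cap must turn cannot be seen, so feel for it: do not strain the cap against the neck and do not crush the tabs. Leave the bottles and the brush where they are.

Things in the scene. Friction and masses are not known exactly. Their poses are not given: they have to be found in the camera images.
- cap: White safety cap, 53 mm across, 30 mm tall, about 70 g, upright on the jar. Origin: centre of its lower edge; z up its axis; the two blue tabs stand on its +y and -y sides. It sits with about 1 mm of play on the neck and is held down by two inner lugs under the neck's lugs. A sprung seal (about 6 N) presses it up, so turning drags; once free it rises up to 2 mm.
- cap_grip (a point): On the cap's axis, level with the middle of the tab faces (16.5 mm above the cap's lower edge). Tab faces: flat, 20 mm wide, 15 mm tall (9 to 24 mm above the lower edge), 62 mm apart over both at rest. Pressed home they are 53 mm apart (4.5 mm travel each): 8 N each to start, 18 N to clear the teeth, 24 N to bottom; they spring back. 80 N crushes them.
- jar: Amber round jar clamped in a steel holder screwed to the bench (fixed). Origin: centre of its underside, z up; base plate 150 x 130 mm; jar 82 mm across, flat shoulder at 90 mm, neck 37 mm across up to 114 mm. The cap's lower edge starts at 92 mm. More than 45 N between cap and jar (pulling up too soon, twisting on against a stop, pushing sideways) breaks the lugs.
- jar_neck (a point): On the neck's axis at the shoulder, 90 mm above the bench. Eight locking teeth, 6 mm high, ring the shoulder 28 to 33 mm from the axis; a 7 mm foot below each tab stands between them and blocks turning unless both tabs are pressed home. Anticlockwise from above opens: the lugs come free after 20 to 75 degrees (unseen), and 8 degrees further the cap meets a firm stop.
- tray: Open steel drip tray, fixed, 170 x 200 mm (x, y), 22 mm tall, walls and floor 4 mm. Origin: centre of its underside; inner floor 4 mm above it. Pressing the cap on it with over 40 N, or letting the cap fall, is rough handling.
- squeeze_bottle: White squeeze bottle with a pointed nozzle, 56 mm across, 140 mm tall, standing loose. Origin: centre of its underside. To be left alone.
- spot_brush: Spotting brush with a handle, about 170 mm long, lying loose along its own x. To be left alone.
- spare_bottle: Amber bottle with a black cap, 60 mm across, 125 mm tall, standing loose. Origin: centre of its underside. To be left alone.

How it is judged:
By the outcome, as a careful person would: the job done as asked, in the order asked, and still so for the second after the job is handed in, with the robot touching nothing.
It also fails if it takes over 72 s, if anything falls off the work surface, if the arm or the gripper's body presses on something with over 40 N, if the wrist force passes 120 N, or if a joint passes its speed limit or range.

## Working session

There is one attempt and no reset: what is moved stays moved. The work goes in short steps, Python scripts to look and compute and a tool call to move; the robot and the scene stay as the last step left them, time stands still between calls to the robot, and variables do not carry over. Pictures are saved under pics/ and viewed, at most 10 in all, crops included, and the job is handed in when it is done.

Besides the shell and the picture viewer there is one more tool, called by a JSON object that holds its "api" and its "payload". play_rows: Moves the arm, as the interface text tells. Its arguments: {"type":"object","properties":{"steps":{"type":"array","items":{"type":"array","items":{"type":"array","items":{"type":"number"}}}},"force":{"type":"number"}},"required":["steps"]}

```bash
mkdir -p pics; cat > h.py <<'E'
import numpy as np, cv2
from cell import get_obs, read_camera, sign_off, silhouettes
def ray(c,u,v):
    K=np.array(c["intrinsics"]);V=np.array(c["view"])
    x=(u-K[0,2])/K[0,0];y=(v-K[1,2])/K[1,1]
    d=V[:3,:3].T@np.array([x,-y,-1]);o=-V[:3,:3].T@V[:3,3]
    return o,d/np.linalg.norm(d)
def atz(c,u,v,z):
    o,d=ray(c,u,v);return o+d*(z-o[2])/d[2]
def proj(c,p):
    K=np.array(c["intrinsics"]);V=np.array(c["view"])
    q=V[:3,:3]@np.array(p)+V[:3,3];return K[0,0]*q[0]/-q[2]+K[0,2],-K[1,1]*q[1]/-q[2]+K[1,2]
E
python3 - <<'E'
from h import *
o=get_obs();print({k:np.round(v,3).tolist() for k,v in o.items()})
cs={n:read_camera(n) for n in("scene","top","wrist")}
for n in cs: cv2.imwrite(f"pics/{n}0.png",cs[n]["frame"][:,:,::-1])
for n in("scene","top"):
    c=cs[n];print(n,np.round(np.linalg.inv(c["view"])[:3,3],3),c["intrinsics"][0])
    for t,z in(("cap",.122),("jar",.09),("tray",.022),("squeeze_bottle",.07),("spot_brush",0.01),("spare_bottle",.125)):
        for s in silhouettes(n,t)[:2]:
            m=s["pixels"].astype(np.uint8);M=cv2.moments(m,True)
            if M["m00"]==0: continue
            u,v=M["m10"]/M["m00"],M["m01"]/M["m00"]
            print(t,round(s["p"],2),s["extent"],round(u,1),round(v,1),atz(c,u,v,z).round(3))
E
```

```text
{'time_s': 0.0, 'qpos': [75.636, 18.439, -4.016, 83.176, 1.296, 78.542, -3.259], 'joint_velocities': [-0.015, 0.011, 0.043, 0.028, -0.023, -0.022, -0.042], 'effort': [-0.0, -49.129, -0.404, -31.253, -0.064, 0.044, 0.0], 'tool_pos': [0.17, -0.627, 0.221], 'tool_rot': [-179.888, 0.007, 15.176], 'force': [-0.054, 0.155, -0.035], 'wrist_torque': [0.018, 0.008, 0.005], 'grasp_force': 0.0, 'grip_width': 0.087}
scene [ 1.385 -0.493  0.692] [355.50732638   0.         254.00628917]
cap 0.78 [162.3, 194.6, 183.0, 208.0] 173.4 200.3 [ 0.525 -0.207  0.122]
jar 0.67 [153.7, 200.7, 202.7, 245.6] 176.2 226.1 [ 0.605 -0.235  0.09 ]
jar 0.5 [114.4, 242.1, 145.6, 291.1] 130.7 266.8 [ 0.7   -0.391  0.09 ]
tray 0.59 [232.7, 185.6, 305.6, 226.0] 267.4 203.8 [0.562 0.107 0.022]
tray 0.49 [160.8, 194.1, 184.3, 209.6] 172.3 200.0 [ 0.37  -0.159  0.022]
squeeze_bottle 0.95 [260.8, 205.0, 284.8, 249.6] 272.2 232.5 [ 0.75  -0.008  0.07 ]
spot_brush 0.85 [302.8, 170.6, 343.6, 184.5] 325.7 177.3 [0.512 0.423 0.01 ]
spot_brush 0.32 [152.7, 204.7, 200.5, 246.3] 175.9 226.0 [ 0.501 -0.202  0.01 ]
spare_bottle 0.92 [116.9, 243.1, 147.3, 291.8] 130.7 267.2 [ 0.741 -0.398  0.125]
top [ 0.332 -0.002  1.599] [498.12785434   0.         260.96451412]
cap 0.81 [312.6, 220.2, 336.1, 242.3] 323.7 230.3 [ 0.499 -0.197  0.122]
jar 0.76 [291.4, 210.1, 347.0, 263.1] 318.6 234.7 [ 0.489 -0.185  0.09 ]
jar 0.7 [187.0, 191.0, 255.9, 247.4] 219.7 218.5 [0.535 0.116 0.09 ]
tray 0.69 [187.8, 190.3, 252.8, 244.7] 219.8 218.4 [0.545 0.121 0.022]
tray 0.69 [295.6, 209.2, 346.5, 263.0] 318.5 234.8 [ 0.495 -0.193  0.022]
squeeze_bottle 0.57 [246.3, 149.7, 260.7, 175.0] 254.9 161.5 [0.72 0.01 0.07]
spot_brush 0.75 [107.8, 212.1, 144.1, 251.0] 124.4 228.0 [0.513 0.425 0.01 ]
spare_bottle 0.85 [366.8, 175.6, 386.0, 195.7] 377.2 184.7 [ 0.638 -0.361  0.125]
spare_bottle 0.72 [312.8, 220.4, 335.0, 241.9] 323.8 230.0 [ 0.499 -0.197  0.125]
```

View pics/top0.png

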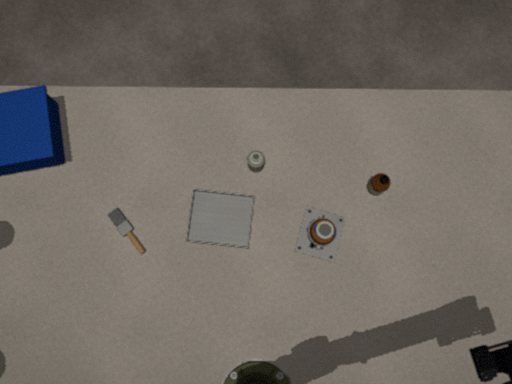

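View pics/scene0.png

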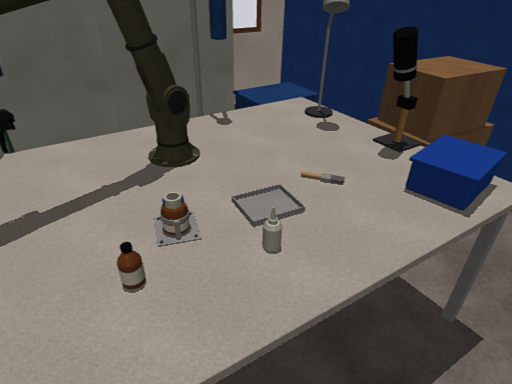

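The top view shows the jar with the white cap at (323,230), the tray at (220,218), the squeeze bottle at (256,160) and the spare bottle at (379,183). The scene view agrees. I'm moving above the jar to look from near.

{"api": "play_rows", "payload": {"steps": [[[0.034, -0.026, 0, 0, 0, 0, 0.087], [0.034, -0.026, 0, 0, 0, 0, 0.087], [0.034, -0.026, 0, 0, 0, 0, 0.087], [0.034, -0.026, 0, 0, 0, 0, 0.087], [0.034, -0.026, 0, 0, 0, 0, 0.087], [0.034, -0.026, 0, 0, 0, 0, 0.087], [0.034, -0.026, 0, 0, 0, 0, 0.087], [0.034, -0.026, 0, 0, 0, 0, 0.087], [0.034, -0.026, 0, 0, 0, 0, 0.087], [0.034, -0.026, 0, 0, 0, 0, 0.087], [0.034, -0.026, 0, 0, 0, 0, 0.087], [0, 0, 0, 0, 0, 0, 0.087]]]}}

```text
time_s: 1.95
tool_pos: [0.4604, -0.2466, 0.2232]
tool_rot: [-179.9, -0.2, 15.8]
force: [-0.1, -0.2, 0.0]
grip_width: 0.087
grasp_force: 0.0
```

```bash
python3 - <<'E'
from h import *
o=get_obs();print({k:np.round(o[k],3).tolist() for k in("time_s","qpos","tool_pos","tool_rot")})
c=read_camera("wrist");print(np.round(np.linalg.inv(c["view"]),3),c["intrinsics"])
cv2.imwrite("pics/wrist1.png",c["frame"][:,:,::-1])
for t in("cap","jar"):
    for s in silhouettes("wrist",t)[:2]: print(t,s["p"],s["extent"])
E
```

```text
{'time_s': 1.95, 'qpos': [48.989, 3.93, -24.569, 100.423, 1.494, 75.911, -50.089], 'tool_pos': [0.46, -0.247, 0.223], 'tool_rot': [-179.922, -0.192, 15.801]}
[[ 0.273  0.922  0.274  0.536]
 [-0.962  0.262  0.076 -0.226]
 [-0.001 -0.285  0.959  0.386]
 [ 0.     0.     0.     1.   ]] [[297.31863964   0.         258.94651969]
 [  0.         297.31863964 188.25306019]
 [  0.           0.           1.        ]]
cap 0.74 [187.6, 103.9, 252.1, 160.6]
jar 0.86 [162.7, 50.6, 304.3, 193.4]
```

View pics/wrist1.png

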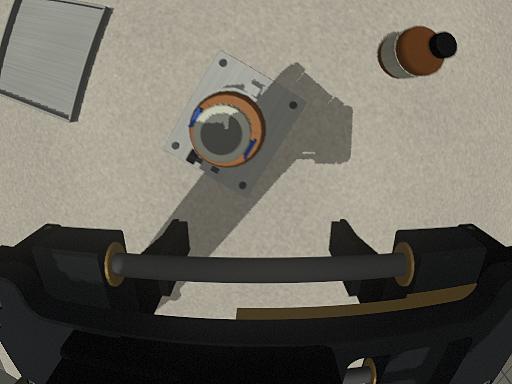

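The wrist view shows the cap at about (221,133), with blue tabs at (196,117) and (250,149), and the spare bottle at (420,50). Next I compute positions from the blue pixels.

```bash
cat >> h.py <<'E'
def frayz(c,u,v,z):
    K=np.array(c["intrinsics"]);V=np.array(c["view"])
    x=(u-K[0,2])/K[0,0];y=(v-K[1,2])/K[1,1];r=np.hypot(x,y);s=np.sin(r)/max(r,1e-9)
    d=V[:3,:3].T@np.array([x*s,-y*s,-np.cos(r)]);o=-V[:3,:3].T@V[:3,3]
    return o+d*(z-o[2])/d[2]
def blue(c,tag,box=None):
    f=c["frame"].astype(int);m=((f[...,2]>f[...,0]+40)&(f[...,2]>f[...,1]+25)).astype(np.uint8)
    n,l,st,ce=cv2.connectedComponentsWithStats(m)
    out=[]
    for i in range(1,n):
        if 8<st[i,4]<3000:
            print(tag,st[i],ce[i].round(1),frayz(c,*ce[i],.114).round(4));out.append((i,l==i,ce[i]))
    return out
def capfit(c,sil,z=.122):
    # silhouette top rim
    p=np.argwhere(sil)[:,::-1];return np.mean([frayz(c,u,v,z) for u,v in p],0)
E
python3 - <<'E'
from h import *
c=read_camera("wrist")
f=c["frame"]
b=blue(c,"b")
s=silhouettes("wrist","cap")[0];print(capfit(c,s["pixels"]))
x=f[95:170,180:262];cv2.imwrite("pics/crop1.png",cv2.resize(x,None,fx=7,fy=7,interpolation=cv2.INTER_CUBIC)[:,:,::-1])
E
```

```text
b [180 101  14  20  91] [186.7 109.8] [ 0.5084 -0.171   0.114 ]
b [236 132  12  20  79] [241.2 140.5] [ 0.4931 -0.2271  0.114 ]
[ 0.50104222 -0.20016269  0.122     ]
```

View pics/crop1.png

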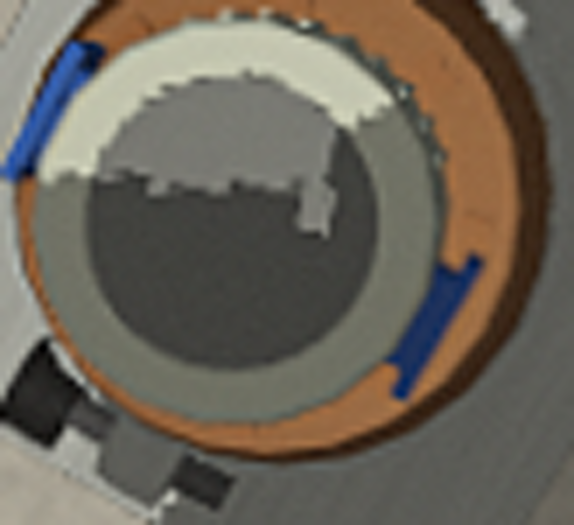

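{"api": "play_rows", "payload": {"steps": [[[0.028, -0.0195, 0, 0, 0, 0, 0.087], [0.028, -0.0195, 0, 0, 0, 0, 0.087], [0, 0, 0, 0, 0, 0.108, 0.087], [0, 0, 0, 0, 0, 0.108, 0.087], [0, 0, 0, 0, 0, 0.108, 0.087], [0, 0, 0, 0, 0, 0.108, 0.087], [0, 0, 0, 0, 0, 0.109, 0.087], [0, 0, 0, 0, 0, 0, 0.087], [0, 0, 0, 0, 0, 0, 0.087], [0, 0, 0, 0, 0, 0, 0.087]]]}}

```text
time_s: 3.2
tool_pos: [0.4998, -0.2017, 0.2225]
tool_rot: [180.0, 0.0, -15.8]
force: [0.6, 0.1, 0.5]
grip_width: 0.0871
grasp_force: 0.0
```

```bash
python3 - <<'E'
from h import *
o=get_obs();print({k:np.round(o[k],4).tolist() for k in("time_s","qpos","tool_pos","tool_rot","force")})
c=read_camera("wrist")
b=blue(c,"b")
s=silhouettes("wrist","cap")[0];print(s["p"],s["extent"],capfit(c,s["pixels"]))
cv2.imwrite("pics/wrist2.png",cv2.resize(c["frame"][60:330,120:420],None,fx=2,fy=2,interpolation=cv2.INTER_CUBIC)[:,:,::-1])
E
```

```text
{'time_s': 3.2, 'qpos': [43.1605, 6.2568, -25.7028, 98.2222, 2.8, 76.1582, -88.8646], 'tool_pos': [0.4998, -0.2017, 0.2225], 'tool_rot': [179.9908, 0.0067, -15.7852], 'force': [0.6276, 0.146, 0.4757]}
b [224 174   6  23  81] [225.5 185.2] [ 0.5087 -0.1715  0.114 ]
b [283 174   6  23  84] [286.4 184.5] [ 0.4936 -0.2275  0.114 ]
0.6 [221.5, 158.5, 285.3, 213.8] [ 0.5029109  -0.19990642  0.122     ]
```

View pics/wrist2.png

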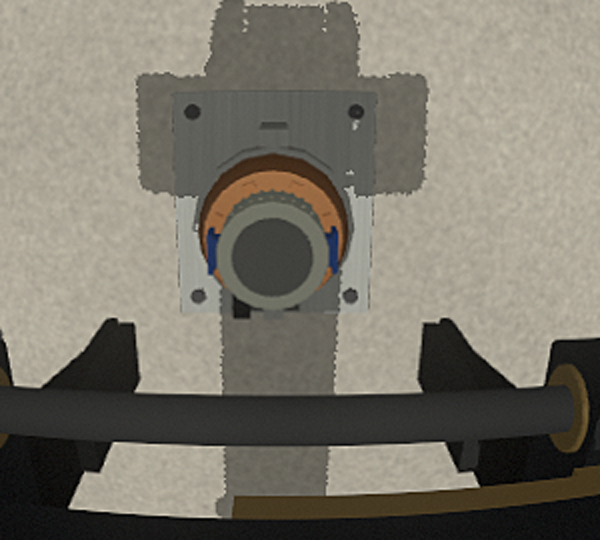

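The wrist view shows the cap lid centre at about (257,188) in full-image pixels, with both blue tabs level and the fingers aligned around them. I apply a small correction and descend part of the way.

{"api": "play_rows", "payload": {"steps": [[[0.0005, -0.0025, 0.02, 0, 0, -0.01, 0.087], [0, 0, 0.02, 0, 0, 0, 0.087], [0, 0, 0.02, 0, 0, 0, 0.087], [0, 0, 0.01, 0, 0, 0, 0.087], [0, 0, 0, 0, 0, 0, 0.087], [0, 0, 0, 0, 0, 0, 0.087], [0, 0, 0, 0, 0, 0, 0.087]]]}}

```text
time_s: 4.0
tool_pos: [0.502, -0.1992, 0.1537]
tool_rot: [180.0, -0.1, -15.2]
force: [0.1, -0.4, -0.0]
grip_width: 0.0869
grasp_force: 0.0
```

```bash
python3 - <<'E'
from h import *
o=get_obs();print({k:np.round(o[k],4).tolist() for k in("time_s","tool_pos","tool_rot","force")})
c=read_camera("wrist")
b=blue(c,"b")
f=c["frame"]
cv2.imwrite("pics/wrist3.png",cv2.resize(f[130:300,160:360],None,fx=4,fy=3.5,interpolation=cv2.INTER_CUBIC)[:,:,::-1])
E
```

```text
{'time_s': 4.0, 'tool_pos': [0.502, -0.1992, 0.1537], 'tool_rot': [179.9755, -0.1144, -15.2467], 'force': [0.1348, -0.3591, -0.0365]}
b [217 197   7  31 133] [219.3 213. ] [ 0.5086 -0.1711  0.114 ]
b [293 197   9  31 153] [298.5 212.2] [ 0.494  -0.2274  0.114 ]
```

View pics/wrist3.png

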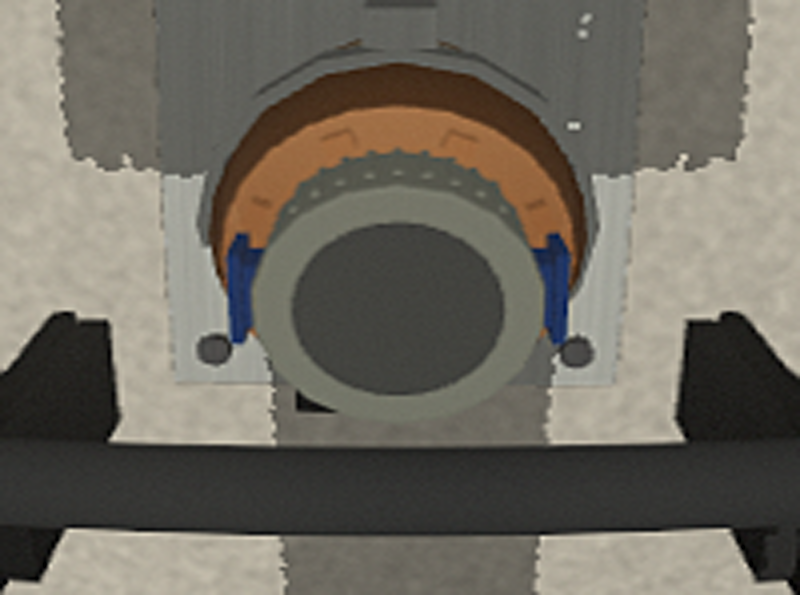

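The view shows the lid centre at about (259.5,218) full-frame, and the cap is centred sideways between the fingers. Now I compute the offset along tool x.

```bash
python3 - <<'E'
from h import *
c=read_camera("wrist");print(frayz(c,259.5,218.1,.122), frayz(c,*np.mean([[219.3,213],[298.5,212.2]],0),.114))
o=get_obs();print(o["tool_pos"],o["tool_rot"])
for u,v in((259.5,218.1),):
    d=frayz(c,u,v,.122)-o["tool_pos"];y=np.radians(o["tool_rot"][2]);print("tool x,y",d[0]*np.cos(y)+d[1]*np.sin(y),d[0]*np.sin(y)-d[1]*np.cos(y))
E
```

```text
[ 0.50028988 -0.19938857  0.122     ] [ 0.50142167 -0.19926274  0.114     ]
[ 0.50186272 -0.19913588  0.15361461] [ 1.79973607e+02 -1.04917837e-01 -1.52496123e+01]
tool x,y -0.0014510001046530263 0.0006574898842694657
```

{"api": "play_rows", "payload": {"steps": [[[-0.001, 0.0004, 0.02, 0, 0, 0, 0.087], [0, 0, 0.015, 0, 0, 0, 0.087], [0, 0, 0.01, 0, 0, 0, 0.087], [0, 0, 0.006, 0, 0, 0, 0.087], [0, 0, 0.003, 0, 0, 0, 0.087], [0, 0, 0, 0, 0, 0, 0.087], [0, 0, 0, 0, 0, 0, 0.087], [0, 0, 0, 0, 0, 0, 0.087], [0, 0, 0, 0, 0, 0, 0.087]]]}}

```text
time_s: 5.0
tool_pos: [0.5004, -0.1991, 0.099]
tool_rot: [180.0, -0.0, -15.3]
force: [-0.8, -0.6, -0.2]
grip_width: 0.0869
grasp_force: 0.0
```

{"api": "play_rows", "payload": {"steps": [[[0, 0, 0, 0, 0, 0, 0.065], [0, 0, 0, 0, 0, 0, 0.065], [0, 0, 0, 0, 0, 0, 0.062], [0, 0, 0, 0, 0, 0, 0.06], [0, 0, 0, 0, 0, 0, 0.06], [0, 0, 0, 0, 0, 0, 0.06], [0, 0, 0, 0, 0, 0, 0.06]]], "force": 12}}

```text
time_s: 5.7
tool_pos: [0.5002, -0.1989, 0.0986]
tool_rot: [-180.0, 0.0, -15.2]
force: [-0.8, 1.4, 1.5]
grip_width: 0.0603
grasp_force: 10.4
```

{"api": "play_rows", "payload": {"steps": [[[0, 0, 0, 0, 0, 0, 0.057], [0, 0, 0, 0, 0, 0, 0.054], [0, 0, 0, 0, 0, 0, 0.05], [0, 0, 0, 0, 0, 0, 0.05], [0, 0, 0, 0, 0, 0, 0.05], [0, 0, 0, 0, 0, 0, 0.05]]], "force": 42}}

```text
time_s: 6.3
tool_pos: [0.5002, -0.1989, 0.0987]
tool_rot: [-180.0, -0.0, -15.2]
force: [-0.2, 1.9, 4.2]
grip_width: 0.0526
grasp_force: 42.0
```

{"api": "play_rows", "payload": {"steps": [[[0, 0, 0, 0, 0, -0.04, 0.05], [0, 0, 0, 0, 0, -0.04, 0.05], [0, 0, 0, 0, 0, -0.02, 0.05], [0, 0, 0, 0, 0, 0, 0.05], [0, 0, 0, 0, 0, 0, 0.05]]]}}

```text
time_s: 6.8
tool_pos: [0.5004, -0.1993, 0.0987]
tool_rot: [180.0, -0.0, -9.6]
force: [-0.1, -0.1, 3.2]
grip_width: 0.0523
grasp_force: 42.0
```

```bash
cat > g.py <<'E'
from h import *
o=get_obs();print({k:np.round(o[k],3).tolist() for k in("time_s","tool_pos","tool_rot","force","wrist_torque","grip_width","grasp_force")}, np.round(o["qpos"][6],1))
E
python3 g.py
```

```text
{'time_s': 6.8, 'tool_pos': [0.5, -0.199, 0.099], 'tool_rot': [179.977, -0.037, -9.551], 'force': [-0.135, -0.135, 3.155], 'wrist_torque': [0.217, 0.034, -0.004], 'grip_width': 0.052, 'grasp_force': 42.001} -85.6
```

{"api": "play_rows", "payload": {"steps": [[[0, 0, 0, 0, 0, -0.04, 0.05], [0, 0, 0, 0, 0, -0.04, 0.05], [0, 0, 0, 0, 0, -0.02, 0.05], [0, 0, 0, 0, 0, 0, 0.05], [0, 0, 0, 0, 0, 0, 0.05]]]}}

```text
time_s: 7.3
tool_pos: [0.5004, -0.1994, 0.0987]
tool_rot: [180.0, -0.0, -3.8]
force: [-0.5, -0.9, 3.8]
grip_width: 0.0524
grasp_force: 42.0
```

```bash
python3 g.py
```

```text
{'time_s': 7.3, 'tool_pos': [0.5, -0.199, 0.099], 'tool_rot': [179.964, -0.038, -3.839], 'force': [-0.473, -0.905, 3.78], 'wrist_torque': [-0.02, -0.074, 0.081], 'grip_width': 0.052, 'grasp_force': 42.001} -80.0
```

{"api": "play_rows", "payload": {"steps": [[[0, 0, 0, 0, 0, -0.04, 0.05], [0, 0, 0, 0, 0, -0.04, 0.05], [0, 0, 0, 0, 0, -0.02, 0.05], [0, 0, 0, 0, 0, 0, 0.05], [0, 0, 0, 0, 0, 0, 0.05]]]}}

```text
time_s: 7.8
tool_pos: [0.5003, -0.1993, 0.0987]
tool_rot: [180.0, -0.0, 1.9]
force: [-0.2, -0.9, 4.7]
grip_width: 0.0521
grasp_force: 42.0
```

```bash
python3 g.py
```

```text
{'time_s': 7.8, 'tool_pos': [0.5, -0.199, 0.099], 'tool_rot': [179.967, -0.022, 1.89], 'force': [-0.228, -0.888, 4.742], 'wrist_torque': [-0.166, -0.059, 0.041], 'grip_width': 0.052, 'grasp_force': 42.002} -74.4
```

{"api": "play_rows", "payload": {"steps": [[[0, 0, -0.0005, 0, 0, 0, 0.05], [0, 0, 0, 0, 0, 0, 0.05], [0, 0, 0, 0, 0, 0, 0.05]]]}}

```text
time_s: 8.1
tool_pos: [0.5002, -0.1992, 0.0988]
tool_rot: [180.0, -0.0, 1.9]
force: [2.1, -2.0, 0.3]
grip_width: 0.0524
grasp_force: 42.0
```

```bash
python3 g.py
```

```text
{'time_s': 8.1, 'tool_pos': [0.5, -0.199, 0.099], 'tool_rot': [179.982, -0.016, 1.922], 'force': [2.119, -1.976, 0.326], 'wrist_torque': [-0.367, -0.484, -0.023], 'grip_width': 0.052, 'grasp_force': 42.001} -74.3
```

{"api": "play_rows", "payload": {"steps": [[[0, 0, -0.0004, 0, 0, 0, 0.05], [0, 0, 0, 0, 0, -0.03, 0.05], [0, 0, 0, 0, 0, -0.03, 0.05], [0, 0, 0, 0, 0, 0, 0.05], [0, 0, 0, 0, 0, 0, 0.05]]]}}

```text
time_s: 8.6
tool_pos: [0.4997, -0.1989, 0.0989]
tool_rot: [-180.0, 0.0, 5.4]
force: [2.0, -1.7, -5.9]
grip_width: 0.0521
grasp_force: 42.0
```

```bash
python3 g.py
```

```text
{'time_s': 8.6, 'tool_pos': [0.5, -0.199, 0.099], 'tool_rot': [-179.983, 0.049, 5.386], 'force': [2.032, -1.703, -5.934], 'wrist_torque': [-0.491, -0.6, -0.028], 'grip_width': 0.052, 'grasp_force': 42.0} -70.9
```

{"api": "play_rows", "payload": {"steps": [[[0, 0, 0, 0, 0, -0.035, 0.05], [0, 0, 0, 0, 0, -0.035, 0.05], [0, 0, 0, 0, 0, 0, 0.05], [0, 0, 0, 0, 0, 0, 0.05]]]}}

```text
time_s: 9.0
tool_pos: [0.4994, -0.1987, 0.099]
tool_rot: [-180.0, 0.1, 9.4]
force: [0.5, -1.1, -4.6]
grip_width: 0.0522
grasp_force: 42.0
```

{"api": "play_rows", "payload": {"steps": [[[0, 0, 0, 0, 0, -0.035, 0.05], [0, 0, 0, 0, 0, -0.035, 0.05], [0, 0, 0, 0, 0, 0, 0.05], [0, 0, 0, 0, 0, 0, 0.05]]]}}

```text
time_s: 9.4
tool_pos: [0.4993, -0.1986, 0.099]
tool_rot: [-179.9, 0.1, 13.3]
force: [0.1, -1.1, -4.6]
grip_width: 0.0521
grasp_force: 42.0
```

{"api": "play_rows", "payload": {"steps": [[[0, 0, 0, 0, 0, -0.035, 0.05], [0, 0, 0, 0, 0, -0.035, 0.05], [0, 0, 0, 0, 0, 0, 0.05], [0, 0, 0, 0, 0, 0, 0.05]]]}}

```text
time_s: 9.8
tool_pos: [0.4993, -0.1987, 0.099]
tool_rot: [-179.9, 0.1, 17.3]
force: [-1.7, 0.1, -5.2]
grip_width: 0.0524
grasp_force: 42.0
```

```bash
python3 g.py
```

```text
{'time_s': 9.8, 'tool_pos': [0.499, -0.199, 0.099], 'tool_rot': [-179.939, 0.088, 17.346], 'force': [-1.685, 0.056, -5.211], 'wrist_torque': [-0.042, 0.271, 0.034], 'grip_width': 0.052, 'grasp_force': 42.0} -59.3
```

{"api": "play_rows", "payload": {"steps": [[[0, 0, 0, 0, 0, -0.035, 0.05], [0, 0, 0, 0, 0, -0.035, 0.05], [0, 0, 0, 0, 0, 0, 0.05], [0, 0, 0, 0, 0, 0, 0.05]]]}}

```text
time_s: 10.2
tool_pos: [0.4995, -0.1987, 0.0991]
tool_rot: [-179.9, 0.1, 21.4]
force: [-0.9, 0.5, -6.0]
grip_width: 0.0521
grasp_force: 42.0
```

{"api": "play_rows", "payload": {"steps": [[[0, 0, 0, 0, 0, -0.035, 0.05], [0, 0, 0, 0, 0, -0.035, 0.05], [0, 0, 0, 0, 0, 0, 0.05], [0, 0, 0, 0, 0, 0, 0.05]]]}}

```text
time_s: 10.6
tool_pos: [0.4997, -0.1988, 0.0992]
tool_rot: [-180.0, 0.0, 25.4]
force: [-2.5, 0.3, -5.6]
grip_width: 0.052
grasp_force: 42.0
```

{"api": "play_rows", "payload": {"steps": [[[0, 0, 0, 0, 0, -0.035, 0.05], [0, 0, 0, 0, 0, -0.035, 0.05], [0, 0, 0, 0, 0, 0, 0.05], [0, 0, 0, 0, 0, 0, 0.05]]]}}

```text
time_s: 11.0
tool_pos: [0.4999, -0.1989, 0.0993]
tool_rot: [-180.0, 0.0, 29.4]
force: [-1.7, 0.9, -5.0]
grip_width: 0.0522
grasp_force: 42.0
```

{"api": "play_rows", "payload": {"steps": [[[0, 0, 0, 0, 0, -0.035, 0.05], [0, 0, 0, 0, 0, -0.035, 0.05], [0, 0, 0, 0, 0, 0, 0.05], [0, 0, 0, 0, 0, 0, 0.05]]]}}

```text
time_s: 11.4
tool_pos: [0.5004, -0.1988, 0.1]
tool_rot: [180.0, -0.0, 33.4]
force: [-3.5, 0.5, -0.4]
grip_width: 0.0524
grasp_force: 42.0
```

```bash
python3 g.py
```

```text
{'time_s': 11.4, 'tool_pos': [0.5, -0.199, 0.1], 'tool_rot': [179.98, -0.006, 33.393], 'force': [-3.546, 0.482, -0.41], 'wrist_torque': [0.298, 0.625, 0.027], 'grip_width': 0.052, 'grasp_force': 42.001} -43.7
```

The pull vanished and the tool rose, so the lugs came free at about 45–48°. I turn 2° more for margin, then lift 1 mm as a test.

{"api": "play_rows", "payload": {"steps": [[[0, 0, 0, 0, 0, -0.035, 0.05], [0, 0, 0, 0, 0, 0, 0.05], [0, 0, -0.0005, 0, 0, 0, 0.05], [0, 0, -0.0005, 0, 0, 0, 0.05], [0, 0, 0, 0, 0, 0, 0.05], [0, 0, 0, 0, 0, 0, 0.05]]]}}

```text
time_s: 12.0
tool_pos: [0.501, -0.1991, 0.1008]
tool_rot: [179.9, -0.1, 35.4]
force: [1.3, 0.3, 0.6]
grip_width: 0.0522
grasp_force: 42.0
```

```bash
python3 g.py
```

```text
{'time_s': 12.0, 'tool_pos': [0.501, -0.199, 0.101], 'tool_rot': [179.919, -0.066, 35.446], 'force': [1.348, 0.254, 0.596], 'wrist_torque': [0.146, -0.296, 0.019], 'grip_width': 0.052, 'grasp_force': 42.001} -41.6
```

Free: the tool rose with no pull. I lift on slowly.

{"api": "play_rows", "payload": {"steps": [[[0, 0, -0.001, 0, 0, 0, 0.05], [0, 0, -0.001, 0, 0, 0, 0.05], [0, 0, 0, 0, 0, 0, 0.05], [0, 0, 0, 0, 0, 0, 0.05]]]}}

```text
time_s: 12.4
tool_pos: [0.4999, -0.1991, 0.1023]
tool_rot: [-180.0, 0.0, 35.4]
force: [-0.3, 0.3, -2.0]
grip_width: 0.0523
grasp_force: 42.0
```

{"api": "play_rows", "payload": {"steps": [[[0, 0, -0.001, 0, 0, 0, 0.05], [0, 0, -0.001, 0, 0, 0, 0.05], [0, 0, -0.001, 0, 0, 0, 0.05], [0, 0, 0, 0, 0, 0, 0.05], [0, 0, 0, 0, 0, 0, 0.05]]]}}

```text
time_s: 12.9
tool_pos: [0.5001, -0.1991, 0.1056]
tool_rot: [180.0, 0.0, 35.5]
force: [-0.6, -0.1, -0.7]
grip_width: 0.0523
grasp_force: 42.0
```

{"api": "play_rows", "payload": {"steps": [[[0, 0, -0.004, 0, 0, 0, 0.05], [0, 0, -0.004, 0, 0, 0, 0.05], [0, 0, -0.006, 0, 0, 0, 0.05], [0, 0, -0.008, 0, 0, 0, 0.05], [0, 0, -0.01, 0, 0, 0, 0.05], [0, 0, -0.02, 0, 0, 0, 0.05], [0, 0, -0.02, 0, 0, 0, 0.05], [0, 0, -0.02, 0, 0, 0, 0.05], [0, 0, 0, 0, 0, 0, 0.05], [0, 0, 0, 0, 0, 0, 0.05]]]}}

```text
time_s: 13.9
tool_pos: [0.5003, -0.1991, 0.1979]
tool_rot: [179.9, -0.0, 35.5]
force: [-0.9, -0.1, -1.0]
grip_width: 0.0525
grasp_force: 42.0
```

```bash
python3 - <<'E'
from h import *
exec(open("g.py").read().split("\n",1)[1])
c=read_camera("wrist");s=read_camera("scene")
a=cv2.resize(c["frame"],(500,375));b=cv2.resize(s["frame"][150:300,110:310],(300,225))
im=np.zeros((375,800,3),np.uint8);im[:,:500]=a;im[:225,500:]=b
cv2.imwrite("pics/lift.png",im[:,:,::-1])
for n in("top","scene"):
    for z in silhouettes(n,"tray")[:1]:
        cc=read_camera(n);q,_=cv2.findContours(z["pixels"].astype(np.uint8),0,2)[0],0
        k=max(q,key=cv2.contourArea);bx=cv2.boxPoints(cv2.minAreaRect(k))
        print(n,z["p"],[atz(cc,*p,.015).round(3)[:2].tolist() for p in bx])
        ap=cv2.approxPolyDP(cv2.convexHull(k),4,True)[:,0];print([atz(cc,*p,.015).round(3)[:2].tolist() for p in ap])
E
```

```text
{'time_s': 13.9, 'tool_pos': [0.5, -0.199, 0.198], 'tool_rot': [179.936, -0.013, 35.453], 'force': [-0.9, -0.12, -1.01], 'wrist_torque': [0.019, 0.007, -0.013], 'grip_width': 0.052, 'grasp_force': 42.001} -39.0
top 0.69 [[0.471, 0.228], [0.643, 0.215], [0.622, 0.013], [0.451, 0.03]]
[[0.641, 0.21], [0.616, 0.016], [0.455, 0.033], [0.476, 0.227]]
scene 0.68 [[0.441, 0.032], [0.451, 0.326], [0.659, 0.203], [0.634, -0.042]]
[[0.654, 0.203], [0.635, 0.002], [0.457, 0.028], [0.469, 0.235]]
```

View pics/lift.png

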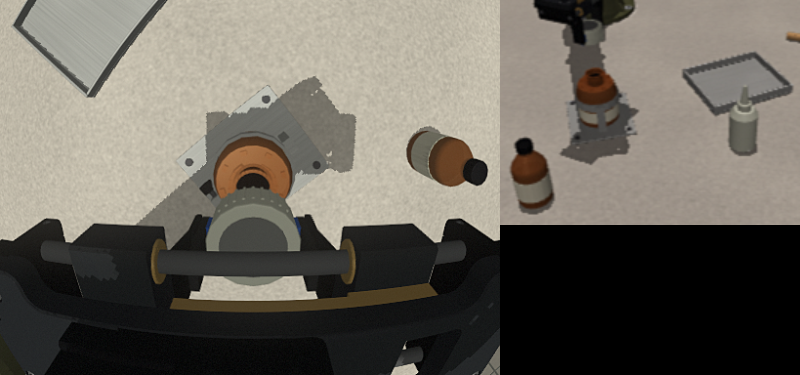

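The wrist view shows the cap held at about (253,235) and the jar neck open behind it. The scene inset shows the cap hanging in the gripper above the jar, with the bottles undisturbed. Moving on to the tray.

{"api": "play_rows", "payload": {"steps": [[[0.0115, -0.0117, 0, 0, 0, 0, 0.05], [0.02, -0.0213, 0, 0, 0, 0, 0.05], [0.02, -0.0213, 0, 0, 0, 0, 0.05], [0.02, -0.0213, 0, 0, 0, 0, 0.05], [0.02, -0.0213, 0, 0, 0, 0, 0.05], [0.02, -0.0213, 0, 0, 0, 0, 0.05], [0.02, -0.0213, 0, 0, 0, 0, 0.05], [0.02, -0.0213, 0, 0, 0, 0, 0.05], [0.02, -0.0213, 0, 0, 0, 0, 0.05], [0.02, -0.0213, 0, 0, 0, 0, 0.05], [0.02, -0.0213, 0, 0, 0, 0, 0.05], [0.011, -0.0105, 0, 0, 0, 0, 0.05]]]}}

```text
time_s: 15.4
tool_pos: [0.5439, 0.1266, 0.1975]
tool_rot: [-179.9, -0.1, 35.7]
force: [-1.2, 0.2, -0.1]
grip_width: 0.0524
grasp_force: 42.0
```

{"api": "play_rows", "payload": {"steps": [[[0, 0, 0, 0, 0, 0, 0.05], [0, 0, 0.03, 0, 0, 0, 0.05], [0, 0, 0.03, 0, 0, 0, 0.05], [0, 0, 0.03, 0, 0, 0, 0.05], [0, 0, 0.03, 0, 0, 0, 0.05], [0, 0, 0.02, 0, 0, 0, 0.05], [0, 0, 0, 0, 0, 0, 0.05], [0, 0, 0, 0, 0, 0, 0.05], [0, 0, 0, 0, 0, 0, 0.05]]]}}

```text
time_s: 16.3
tool_pos: [0.5461, 0.1216, 0.059]
tool_rot: [179.9, -0.1, 35.4]
force: [0.3, -0.3, 0.1]
grip_width: 0.0525
grasp_force: 42.0
```

```bash
python3 - <<'E'
from h import *
exec(open("g.py").read().split("\n",1)[1])
c=read_camera("wrist");s=read_camera("scene")
a=cv2.resize(c["frame"],(500,375));b=cv2.resize(s["frame"][150:250,220:353],(300,225))
im=np.zeros((375,800,3),np.uint8);im[:,:500]=a;im[:225,500:]=b
cv2.imwrite("pics/tray.png",im[:,:,::-1])
E
```

```text
{'time_s': 16.3, 'tool_pos': [0.546, 0.122, 0.059], 'tool_rot': [179.921, -0.117, 35.425], 'force': [0.336, -0.308, 0.065], 'wrist_torque': [0.007, -0.08, 0.085], 'grip_width': 0.053, 'grasp_force': 42.001} -82.4
```

View pics/tray.png

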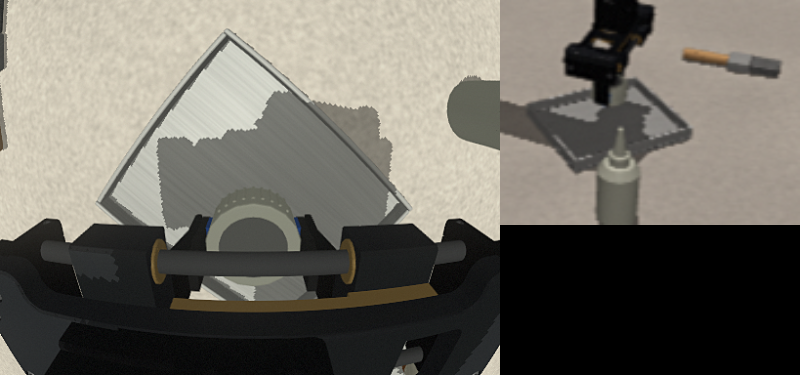

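The cap hangs over the middle of the tray (wrist view about (253,230)), with the tray walls clear all round. I lower it and feel for the floor.

{"api": "play_rows", "payload": {"steps": [[[0, 0, 0.015, 0, 0, 0, 0.05], [0, 0, 0.012, 0, 0, 0, 0.05], [0, 0, 0.008, 0, 0, 0, 0.05], [0, 0, 0.004, 0, 0, 0, 0.05], [0, 0, 0.003, 0, 0, 0, 0.05], [0, 0, 0, 0, 0, 0, 0.05], [0, 0, 0, 0, 0, 0, 0.05]]]}}

```text
time_s: 17.1
tool_pos: [0.5452, 0.1217, 0.0156]
tool_rot: [180.0, -0.0, 35.5]
force: [-0.0, -0.1, -0.5]
grip_width: 0.0523
grasp_force: 42.0
```

{"api": "play_rows", "payload": {"steps": [[[0, 0, 0.001, 0, 0, 0, 0.05], [0, 0, 0.001, 0, 0, 0, 0.05], [0, 0, 0, 0, 0, 0, 0.05], [0, 0, 0, 0, 0, 0, 0.05]]]}}

```text
time_s: 17.5
tool_pos: [0.545, 0.1216, 0.0135]
tool_rot: [180.0, 0.0, 35.4]
force: [0.4, 0.8, -0.3]
grip_width: 0.0523
grasp_force: 42.0
```

{"api": "play_rows", "payload": {"steps": [[[0, 0, 0.001, 0, 0, 0, 0.05], [0, 0, 0.0005, 0, 0, 0, 0.05], [0, 0, 0, 0, 0, 0, 0.05], [0, 0, 0, 0, 0, 0, 0.05]]]}}

```text
time_s: 17.9
tool_pos: [0.5449, 0.1216, 0.0119]
tool_rot: [180.0, 0.0, 35.4]
force: [0.4, 0.2, -0.3]
grip_width: 0.0522
grasp_force: 42.0
```

{"api": "play_rows", "payload": {"steps": [[[0, 0, 0.0005, 0, 0, 0, 0.05], [0, 0, 0, 0, 0, 0, 0.05], [0, 0, 0, 0, 0, 0, 0.05]]]}}

```text
time_s: 18.2
tool_pos: [0.5449, 0.1216, 0.0114]
tool_rot: [180.0, 0.0, 35.5]
force: [0.1, 0.8, -0.4]
grip_width: 0.0527
grasp_force: 42.0
```

{"api": "play_rows", "payload": {"steps": [[[0, 0, 0.0005, 0, 0, 0, 0.05], [0, 0, 0, 0, 0, 0, 0.05], [0, 0, 0, 0, 0, 0, 0.05]]]}}

```text
time_s: 18.5
tool_pos: [0.5449, 0.1216, 0.0109]
tool_rot: [180.0, 0.0, 35.5]
force: [0.6, 0.4, -0.6]
grip_width: 0.0522
grasp_force: 42.0
```

{"api": "play_rows", "payload": {"steps": [[[0, 0, 0.0005, 0, 0, 0, 0.05], [0, 0, 0, 0, 0, 0, 0.05], [0, 0, 0, 0, 0, 0, 0.05]]]}}

```text
time_s: 18.8
tool_pos: [0.545, 0.1217, 0.0108]
tool_rot: [180.0, 0.0, 35.5]
force: [-2.2, 0.7, 4.1]
grip_width: 0.0522
grasp_force: 42.0
```

Contact at 4 N. I release gently and rise.

{"api": "play_rows", "payload": {"steps": [[[0, 0, 0, 0, 0, 0, 0.054], [0, 0, 0, 0, 0, 0, 0.056], [0, 0, 0, 0, 0, 0, 0.058], [0, 0, 0, 0, 0, 0, 0.06], [0, 0, 0, 0, 0, 0, 0.062], [0, 0, 0, 0, 0, 0, 0.066], [0, 0, 0, 0, 0, 0, 0.075], [0, 0, 0, 0, 0, 0, 0.087], [0, 0, 0, 0, 0, 0, 0.087], [0, 0, 0, 0, 0, 0, 0.087], [0, 0, 0, 0, 0, 0, 0.087]]]}}

```text
time_s: 19.9
tool_pos: [0.5449, 0.1216, 0.0103]
tool_rot: [-180.0, 0.0, 35.5]
force: [-0.3, 1.0, -0.3]
grip_width: 0.0866
grasp_force: 0.0
```

{"api": "play_rows", "payload": {"steps": [[[0, 0, -0.005, 0, 0, 0, 0.087], [0, 0, -0.01, 0, 0, 0, 0.087], [0, 0, -0.02, 0, 0, 0, 0.087], [0, 0, -0.03, 0, 0, 0, 0.087], [0, 0, -0.03, 0, 0, 0, 0.087], [0, 0, -0.03, 0, 0, 0, 0.087], [0, 0, -0.03, 0, 0, 0, 0.087], [0, 0, 0, 0, 0, 0, 0.087], [0, 0, 0, 0, 0, 0, 0.087], [0, 0, 0, 0, 0, 0, 0.087]]]}}

```text
time_s: 20.9
tool_pos: [0.5443, 0.1213, 0.1647]
tool_rot: [-180.0, 0.1, 35.5]
force: [0.1, -0.1, -0.3]
grip_width: 0.087
grasp_force: 0.0
```

```bash
python3 - <<'E'
from h import *
exec(open("g.py").read().split("\n",1)[1])
c=read_camera("wrist");s=read_camera("scene")
a=cv2.resize(c["frame"],(500,375));b=cv2.resize(s["frame"][150:300,110:310],(300,225))
im=np.zeros((375,800,3),np.uint8);im[:,:500]=a;im[:225,500:]=b
cv2.imwrite("pics/end.png",im[:,:,::-1])
E
```

```text
{'time_s': 20.9, 'tool_pos': [0.544, 0.121, 0.165], 'tool_rot': [-179.979, 0.083, 35.453], 'force': [0.102, -0.094, -0.339], 'wrist_torque': [-0.021, -0.031, 0.024], 'grip_width': 0.087, 'grasp_force': 0.0} -78.0
```

View pics/end.png

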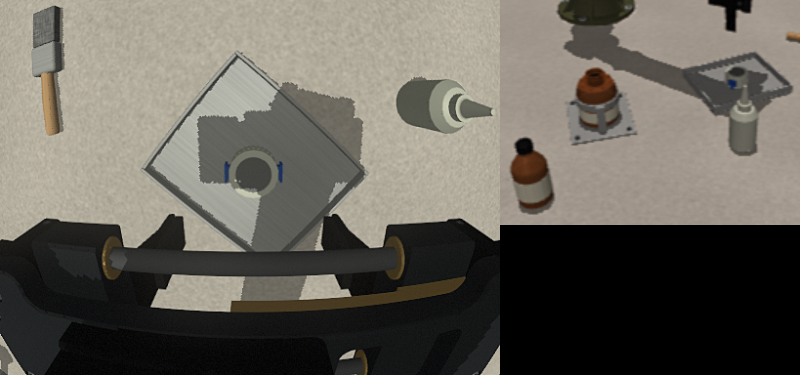

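The cap stands upright in the middle of the tray (wrist view about (253,173)), the jar is open, the bottles and brush are untouched, and the gripper is clear.

```bash
python3 -c "from cell import sign_off; print(sign_off())"
```

```text
the job is handed in; nothing more can be done
None
```

The jar is open: the cap came free at about 45–48° of turn, now stands upright in the middle of the drip tray with the bottles and brush untouched, and the job was handed in at about 21 s.

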